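# Slide the specimen plate under the bridge gauge and start the scan

### The job

Push the specimen plate along the gauge's base with your fingertips, sliding it flat under the low bridge until its leading edge rests squarely against the stop bar on the other side; do not lift or tip it. Only once it is fully home, press the start button on the control box all the way down and let it come up again, leaving the plate where it is. Leave everything else on the bench undisturbed.

Things in the scene. Friction and masses are not known exactly. Their poses are not given: they have to be found in the camera images.
- gauge: fixed bridge gauge: flat dark base 400 long (x -300 to +100) x 210 wide x 6 thick, crossed by a low aluminium bridge. Origin at bench level under the bridge's middle; +x is the sliding direction (roughly the robot's left to right), z up. No walls beside the lane before the bridge. Sizes in mm.
- bridge (a point): middle of the bridge's underside, 26 above the bench. The bridge is 50 deep (gauge x -25 to +25); its opening is 120 wide (y -60 to +60) and 20 high above the base's top. Beam top 54, sensor head on it 72 above the bench. Sizes in mm.
- stop (a point): middle of the near face of the steel stop bar past the bridge, at the base's top (gauge x +65, y 0, z 6); bar 16 high, 120 wide. With the plate home, its leading edge rests here, its centre is at gauge x = -10 and 60 of it still shows before the bridge. Sizes in mm.
- plate: loose aluminium specimen plate, 150 long (x) x 90 wide (y) x 14 thick, 0.35 to 0.65 kg, grey patch on top. Origin: centre of its underside; +x to its leading end. It lies flat on the gauge's base before the bridge, up to 25 off-centre and 0.25 rad askew; slides with ordinary friction (a few N). Sizes in mm.
- start_box: fixed grey control box on the bench, 100 x 120 x 45 high, with a dark display and one round button; origin at the centre of its underside. Sizes in mm.
- start_button_top (a point): centre of the top face of the round start button (30 dia) on the start box; pressed straight down
- start_button (a joint): start button's travel: 0 = up, 0.006 m = fully down (about 5 N, springs back up); it counts as pressed beyond 0.004
- jar: lidded jar, 60 dia x 90 high, on the bench; it and the start box stand at opposite ends of the gauge, either way round (loose bystander, sizes in mm; origin at centre of underside)
- weight: knobbed brass weight, 38 dia x 54 high, on the bench beyond the gauge (loose bystander, sizes in mm; origin at centre of underside)
- beaker: open clear beaker, 68 dia x 90 high, on the bench beyond the gauge (loose bystander, sizes in mm; origin at centre of underside)
- screwdriver: screwdriver lying on the bench, near right of the robot (loose bystander; origin near its middle)
- sample_tray: open white tray, 100 x 120 x 30 high, far right on the bench (loose bystander, sizes in mm; origin at centre of underside)
- gauge_block: steel block 35 x 20 x 30 high, standing on the gauge's base beside the lane, just before the bridge, about 80 to the side of the lane's centre line (gauge y about +80) (loose bystander, sizes in mm; origin at centre of underside)
- setting_ring: steel ring, 28 dia x 12 high, lying on the gauge's base beside the lane, just past the bridge (gauge x about 60, y about 83) (loose bystander, sizes in mm; origin at centre of underside)
There are look-alikes about, which are no part of the job. There is more than one size of the plate; the job needs the larger. What is shaped like the start_box but green is not meant.

How it is judged:
By the outcome, as a careful person would: the job done as asked, in the order asked, and still so for the second after the job is handed in, with the robot touching nothing.
It also fails if it takes over 72 s, if anything falls off the work surface, if the arm or the gripper's body presses on something with over 40 N, if the wrist force passes 120 N, or if a joint passes its speed limit or range.

### The arm

A 6-joint arm with a two-finger parallel gripper is mounted at the origin on the work surface. World frame = base frame: x ahead of the robot, y to its left, z up, the work surface at z = 0. Lengths are in m, angles in rad, forces in N, time in s.
With the tool pointing down it reaches from about 0.225 to 0.875 m from the base axis. Payload 3.4 kg.
Tool frame: the origin (TCP) lies between the finger pads; the fingertips stand 8 mm ahead of it and the grasp point (between the pads) lies 11 mm behind it; z points along the fingers, y is the line along which they close (so a half turn about z gives the same grasp; the last joint's range is limited). The gripper opens to 85 mm and grips with 20 to 120 N. Pads are 22 mm wide; open, the fingers measure 114 mm over their backs; the gripper's body (76 mm by 85 mm) begins 54 mm behind the grasp point. The pads swing forward as they close: fully open they stand 13 mm farther back than shut.
Start: joints at [1.152, 0.276, 1.505, -0, 1.361, -0.121], TCP at [0.169, 0.55, 0.239] pointing down, gripper open.
Joint ranges: [-2.89, 2.89], [-0.75, 2.08], [0.22, 2.7], [-1.18, 4.32], [0.11, 2.71], [-2.7, 2.7]. Speed limits (rad/s): [2.57, 2.57, 3.14, 3.14, 3.14, 3.14].

### API

Orientations are given as a unit quaternion [w, x, y, z].
In Python, from rig import manip, optics, finder gives the robot as it stands.
- The arm moves only by the tool servo_tool, never from a script. Its argument "increments" is a list of rows, each a list of 7 numbers: the shift along the tool's x, y, z in cm, then the turn, a rotation vector about the tool's x, y, z in degrees, then the closure, from -1 (fully open) to 1 (shut). In form: [[x, y, z, rx, ry, rz, gripper], ...]. A call has exactly 5 rows; each row shifts and turns the commanded pose from where the row before left it, along the tool's axes as they then stand; what a row does not reach is not made up. A row lasts 1/10 s, in which the tool goes at most 50 mm and 8.59 degrees, less where a joint would pass 70% of its speed; a pose out of reach is approached as far as the arm can. A call is refused whole if a number of a shift passes 5 or a number of a turn 8.59, either way. A call with a gripper value outside its range is refused whole. The fingers move at their own pace and stop on an object; "squeeze" is the grip in N (left out, the last holds). Time passes only in rows, so rows that do not move let the fingers close, or fill a call up. It gives the time, the measured TCP pose, the force, the opening and the grip force at its end, in the units of the state.
- manip.get_state(): the state, without advancing time (a new reading comes with each control period).
- optics.get_image(name): name is "scene" or "side" or "wrist"; returns the picture (400x640x3 uint8, red, green, blue); there is no depth.
- optics.get_calibration(name): a dict with "fov_y" (degrees; the focal length in pixels is half the picture's height over the tangent of half this angle, whatever the lens; pixels are square), "cx", "cy" (the principal point, pixels), "world_to_cam" (4x4, takes a point from world to camera coordinates). Camera axes: x right, y down, z forward; pixel columns grow to the right and rows downward; lengths in m; the calibration is good to about 2 mm. A picture is of the moment at which its call begins: read the wrist's pose just before it. get_calibration takes no time and is no camera call; for the wrist camera it gives the pose at the moment of the call.
- manip.sign_off(): hands the job in; it is judged then, once.
Trained networks look in the newest picture that a camera, given by its name, has taken for a name from the list of things; names that differ only in an ending like _2 or _b are one class to them, and where a whole thing is asked for, a point or a joint stands for the part that bears it (a point fixed in the world has none). Each returns a list of dicts, best first, with "p" (0 to 1); they miss things now and then, are a little off and sometimes report something else, mostly with a low value. They report only what shows in the picture. A call takes as long as a camera call. They do not tell look-alikes from the thing itself.
- finder.silhouettes(label, camera): "region" (400x640 bool, what is visible of it) and "box" ([centre column, centre row, width, height] in pixels, round what is visible of it).
- finder.tip_of(label, camera): "at" ([column, row] in pixels: a listed point, or the origin of a listed thing).
The state is a dict: "clock": time; "qpos": joint angles; "qd": joint speeds; "effort": joint torques, N m; "position": TCP position; "ee_rot": TCP orientation; "contact_force": force on the tool from outside, world axes, zero at the start; "moment": the same for the moment, N m; "width": finger opening in m; "gripper_force": force on a finger pad.
Only numpy, scipy, OpenCV 4.12 (cv2) and the standard library are available. Lean on these libraries where they do the work, as an engineer would, in place of code of your own. Each camera call takes 0.05 s, during which the arm holds its last target. There are 200 camera calls.

## Working session

There is one attempt and no reset: what is moved stays moved. The work goes in short steps, Python scripts to look and compute and a tool call to move; the robot and the scene stay as the last step left them, time stands still between calls to the robot, and variables do not carry over. Pictures are saved under pics/ and viewed, at most 10 in all, crops included, and the job is handed in when it is done.

Besides the shell and the picture viewer there is one more tool, called after "Request:" as a command line: name --pt "numbers of a row" for each row, then --argument value for the rest. servo_tool: Moves the arm, as the interface text tells. Its arguments: {"type":"object","properties":{"increments":{"type":"array","items":{"type":"array","items":{"type":"number"}}},"squeeze":{"type":"number"}},"required":["increments"]}

```bash
ls; mkdir -p pics
cat > h.py <<'E'
import numpy as np,cv2
from rig import manip,optics,finder
def cal(n):
    c=optics.get_calibration(n);f=200/np.tan(np.radians(c['fov_y'])/2)
    return f,c['cx'],c['cy'],np.array(c['world_to_cam'])
def ray(c,uv,z):
    f,cx,cy,T=c
    d=T[:3,:3].T@np.array([(uv[0]-cx)/f,(uv[1]-cy)/f,1]);o=-T[:3,:3].T@T[:3,3]
    return o+d*(z-o[2])/d[2]
def proj(c,p):
    f,cx,cy,T=c
    q=T[:3,:3]@np.asarray(p,float)+T[:3,3];return np.array([f*q[0]/q[2]+cx,f*q[1]/q[2]+cy])
def snap(n,fn):
    c=cal(n);im=optics.get_image(n);cv2.imwrite('pics/'+fn,im[...,::-1]);return c,im
E
python3 - <<'E'
from h import *
for n in ['scene','side']:
    c,im=snap(n,n+'0.png');print(n,[np.round(x,3) for x in c[:3]], np.round(-c[3][:3,:3].T@c[3][:3,3],3))
    for l,z in [('bridge',.026),('stop',.006),('plate',.006),('start_box',0),('start_button_top',.05),('jar',0),('gauge_block',.006),('setting_ring',.006),('gauge',0)]:
        for r in finder.tip_of(l,n)[:3]: print(l,round(r['p'],2),np.round(r['at']),np.round(ray(c,r['at'],z),3))
print(manip.get_state())
E
```

```text
pics
scene [np.float64(483.218), np.float64(316.161), np.float64(198.138)] [ 1.267 -0.135  0.96 ]
bridge 0.91 [253. 213.] [ 0.528 -0.14   0.026]
stop 0.9 [230. 218.] [ 0.515 -0.199  0.006]
plate 0.86 [327. 210.] [0.537 0.044 0.006]
plate 0.86 [358. 141.] [0.312 0.183 0.006]
plate 0.55 [453. 170.] [0.473 0.405 0.006]
start_box 0.85 [451. 169.] [0.462 0.404 0.   ]
start_box 0.71 [486. 214.] [0.626 0.433 0.   ]
start_button_top 0.62 [484. 188.] [0.582 0.433 0.05 ]
start_button_top 0.58 [458. 147.] [0.432 0.424 0.05 ]
jar 0.93 [150. 222.] [ 0.481 -0.394  0.   ]
gauge_block 0.59 [277. 241.] [ 0.607 -0.095  0.006]
setting_ring 0.43 [230. 244.] [ 0.594 -0.206  0.006]
gauge 0.68 [254. 218.] [ 0.524 -0.139  0.   ]
gauge 0.66 [233. 218.] [ 0.51  -0.191 -0.   ]
side [np.float64(405.912), np.float64(319.356), np.float64(205.323)] [0.336 0.797 0.564]
bridge 0.75 [340. 184.] [ 0.522 -0.15   0.026]
plate 0.94 [408. 287.] [0.314 0.184 0.006]
plate 0.9 [315. 230.] [0.537 0.049 0.006]
start_box 0.84 [205. 352.] [0.627 0.419 0.   ]
start_box 0.73 [300. 363.] [0.47 0.4  0.  ]
start_box 0.34 [230. 199.] 
[... 308 characters left out ...]
9 -0.142  0.   ]
{'clock': 1.0, 'qpos': array([ 1.15197968e+00,  2.75887981e-01,  1.50491282e+00, -3.60524424e-05,
        1.36072429e+00, -1.20999751e-01]), 'qd': array([-0.00194366,  0.00078888, -0.00031725,  0.00023695, -0.00129214,
        0.00073457]), 'effort': array([-1.15019160e-03, -4.16661000e+01, -2.46099687e+01, -3.06164457e-04,
        1.86967368e-04, -8.31088329e-06]), 'position': array([0.16874749, 0.54969607, 0.23932975]), 'ee_rot': array([2.60001268e-05, 1.48355030e-01, 9.88934165e-01, 2.78602677e-05]), 'contact_force': array([-0.33861854,  0.42393823, -0.06267026]), 'moment': array([ 0.00896276, -0.06243109,  0.00966801]), 'gripper_force': 0.0, 'width': 0.08497293201957597}
```

View pics/scene0.png

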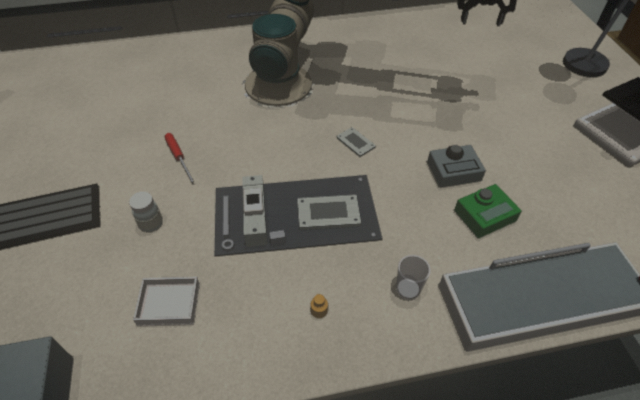

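View pics/side0.png

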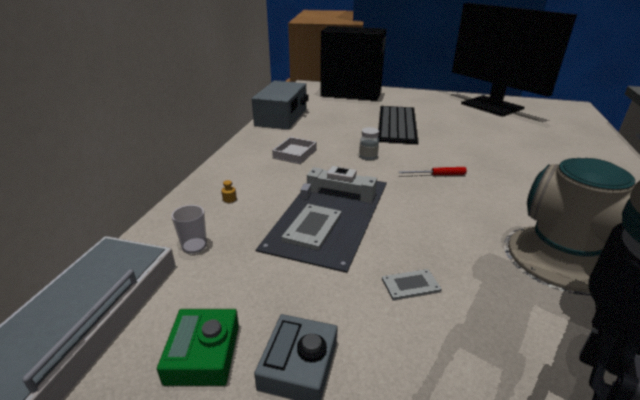

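The scene view shows the large plate at (329,210) on the base and the bridge at (254,205). The stop is at (225,215) and the grey start box at (456,165), with its button at (456,150). The green box and the small plate are decoys. Next I measure the gauge axis, plate pose and button.

```bash
cat >> h.py <<'E'
def rect(c,reg,z):
    v,u=np.nonzero(reg);P=np.array([ray(c,p,z)[:2] for p in zip(u,v)])
    (cx,cy),(w,h),a=cv2.minAreaRect((P*1000).astype(np.float32));
    if w<h: w,h,a=h,w,a+90
    return np.round([cx,cy,w,h,(a+90)%180-90],1)
def tri(obs):
    A=[];b=[]
    for c,uv in obs:
        f,cx,cy,T=c;d=T[:3,:3].T@np.array([(uv[0]-cx)/f,(uv[1]-cy)/f,1]);d/=np.linalg.norm(d);o=-T[:3,:3].T@T[:3,3]
        M=np.eye(3)-np.outer(d,d);A.append(M);b.append(M@o)
    return np.linalg.solve(sum(A),sum(b))
E
python3 - <<'E'
from h import *
C={}
for n in ['scene','side']:
    C[n],im=snap(n,n+'1.png');c=C[n]
    for r in finder.silhouettes('plate',n)[:2]: print(n,'plate',round(r['p'],2),r['box'],rect(c,r['region'],.02))
    for r in finder.silhouettes('gauge',n)[:2]:
        print('gauge',round(r['p'],2),r['box'],r['region'].sum())
    g=im.astype(int).sum(2)
    # base dark pixels near the plate
    m=((g<260)).astype(np.uint8)
    k,lab,st,ce=cv2.connectedComponentsWithStats(m)
    p=proj(c,(.545,-.045,.006)).astype(int)
    print('base px',p,g[p[1],p[0]])
    l=lab[p[1],p[0]]
    if l: print('base',st[l],rect(c,lab==l,.006))
print('btn',tri([(C['scene'],(456,148)),(C['side'],(312,337))]))
print('bridge',tri([(C['scene'],(253,213)),(C['side'],(340,184))]))
E
```

```text
scene plate 0.9 [329.1, 212.6, 64.7, 37.8] [554.3  42.7 149.5 100.5  82.7]
scene plate 0.72 [164.4, 302.1, 67.1, 49.1] [ 720.6 -349.8  130.4  118.4   79.5]
gauge 0.85 [300.6, 216.5, 172.3, 79.4] 8901
base px [293 217] 184
base [ 215  175  167   81 7513] [530.5 -37.1 398.  211.8  85.1]
side plate 0.76 [412.7, 284.1, 63.2, 29.5] [308.8 189.5 102.2  66.8  27.6]
side plate 0.75 [311.8, 227.3, 58.4, 44.8] [545.   48.6 173.6  98.   82. ]
gauge 0.96 [322.2, 220.7, 126.3, 109.0] 6580
base px [321 209] 427
btn [0.45051588 0.40365601 0.07028989]
bridge [ 0.52279992 -0.14221424  0.02708977]
```

Request:
servo_tool --pt "-3.2 -2 0 0 0 0 -1" --pt "-3.2 -2 0 0 0 0 -1" --pt "-3.2 -2 0 0 0 0 -1" --pt "-3.2 -2 0 0 0 0 -1" --pt "-3.2 -2 0 0 0 0 -1"

```text
clock: 1.8
position: [0.2931, 0.406, 0.2395]
ee_rot: [0.0, 0.148, 0.989, 0.0]
contact_force: [0.3, 0.8, 0.8]
width: 0.0854
gripper_force: 0.0
```

Request:
servo_tool --pt "-3.2 -2 0 0 0 0 -1" --pt "-3.2 -2 0 0 0 0 -1" --pt "-3.2 -2 0 0 0 0 -1" --pt "-3.2 -2 0 0 0 0 -1" --pt "-3.2 -2 0 0 0 0 -1"

```text
clock: 2.3
position: [0.4168, 0.2634, 0.2395]
ee_rot: [0.0, 0.148, 0.989, 0.0]
contact_force: [0.0, 1.3, -0.4]
width: 0.0855
gripper_force: 0.0
```

Request:
servo_tool --pt "-3.2 -2 0 0 0 0 -1" --pt "-3.2 -2 0 0 0 0 -1" --pt "-3.2 -2 0 0 0 0 -1" --pt "-3.2 -2 0 0 0 0 -1" --pt "-3.2 -2 0 0 0 0 -1"

```text
clock: 2.8
position: [0.5405, 0.1208, 0.2395]
ee_rot: [0.0, 0.148, 0.989, 0.0]
contact_force: [0.9, 0.7, -0.5]
width: 0.0855
gripper_force: 0.0
```

Request:
servo_tool --pt "0 0 0 0 0 7.8 -0.2" --pt "0 0 0 0 0 7.8 -0.2" --pt "0 0 0 0 0 7.8 -0.2" --pt "0 0 0 0 0 7.8 -0.2" --pt "0 0 0 0 0 7.8 -0.2"

```text
clock: 3.3
position: [0.5396, 0.122, 0.2393]
ee_rot: [-0.0, 0.473, 0.881, 0.0]
contact_force: [0.5, -0.3, 0.3]
width: 0.0511
gripper_force: 0.0
```

Request:
servo_tool --pt "0 0 0 0 0 7.8 -0.2" --pt "0 0 0 0 0 7.8 -0.2" --pt "0 0 0 0 0 7.8 -0.2" --pt "0 0 0 0 0 7.8 -0.2" --pt "0 0 0 0 0 7.8 -0.2"

```text
clock: 3.8
position: [0.5396, 0.1221, 0.2393]
ee_rot: [0.0, 0.74, 0.673, 0.0]
contact_force: [-0.2, -0.7, 0.1]
width: 0.0512
gripper_force: 0.0
```

Run:
```python
from h import *
c,im=snap('wrist','w0.png');s=manip.get_state();print(s['position'],s['ee_rot'],s['width'],s['qpos'],np.round(-c[3][:3,:3].T@c[3][:3,3],3))
for r in finder.silhouettes('plate','wrist')[:2]: print('plate',round(r['p'],2),r['box'],rect(c,r['region'],.02))
for l,z in [('bridge',.026),('stop',.006),('plate',.006)]:
  for r in finder.tip_of(l,'wrist')[:2]: print(l,round(r['p'],2),r['at'],ray(c,r['at'],z))
```

```text
[0.53958689 0.12208891 0.23933608] [-1.41851727e-06  7.40664725e-01  6.71874809e-01  8.11714607e-05] 0.05111059277871569 [9.66752029e-02 2.43037880e-01 1.55107204e+00 1.01763783e-04
 1.34735422e+00 1.93974695e-01] [0.548 0.203 0.374]
plate 0.98 [334.8, 228.6, 90.8, 137.8] [548.2  42.5 153.5  91.4  82.9]
plate 0.68 [91.9, 130.2, 114.5, 104.7] [319.8 175.2 101.8  60.3  27.8]
bridge 0.85 [322.6, 370.8] [ 0.52164709 -0.1387077   0.026     ]
plate 0.71 [332.9, 224.6] [0.55015453 0.0468286  0.006     ]
plate 0.59 [94.5, 128.9] [0.3152032  0.17571606 0.006     ]
```

View pics/w0.png

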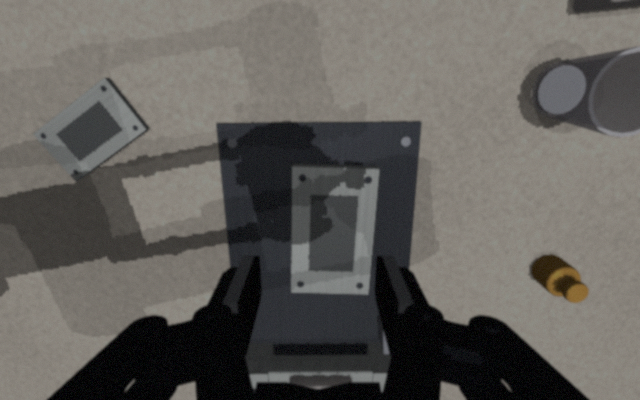

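The wrist view shows the plate's corners at about (291,167), (379,170), (370,294) and (291,292). The base's back edge runs from (217,122) to (421,122). I work out both poses from those.

Run:
```python
from h import *
c=cal('wrist')
P=np.array([ray(c,p,.02)[:2] for p in [(291,167),(379,170),(370,294),(291,292)]])
B=np.array([ray(c,p,.006)[:2] for p in [(217,122),(421,122),(230,265),(411,265)]])
a=lambda d:np.degrees(np.arctan2(d[1],d[0]))
print(P,P.mean(0),a(P[1]-P[0]),a(P[2]-P[3]),a(P[0]-P[3]),a(P[1]-P[2]))
print(B,a(B[1]-B[0]),a(B[0]-B[2]),a(B[1]-B[3]),(B[0]+B[1])/2)
```

```text
[[ 0.51256648  0.120087  ]
 [ 0.60201571  0.1092216 ]
 [ 0.58710528 -0.03755192]
 [ 0.49631567 -0.02704619]] [0.54950079 0.04117762] -6.925790032226736 -6.6006298853849685 83.69724897408227 84.19933781169404
[[ 0.44120212  0.17002131]
 [ 0.64838704  0.15217273]
 [ 0.42735176  0.00627207]
 [ 0.63790562 -0.01185116]] -4.923764761060024 85.1652717686418 86.34366720810576 [0.54479458 0.16109702]
```

Request:
servo_tool --pt "0.9 0.8 0 0 0 -0.7 -0.2" --pt "0.9 0.8 0 0 0 0 -0.2" --pt "0 0 4 0 0 0 -0.2" --pt "0 0 4 0 0 0 -0.2" --pt "0 0 4 0 0 0 -0.2"

```text
clock: 4.55
position: [0.5583, 0.1397, 0.1182]
ee_rot: [0.0, 0.733, 0.68, 0.001]
contact_force: [0.1, 0.2, 0.4]
width: 0.0512
gripper_force: 0.0
```

Request:
servo_tool --pt "0 0 3 0 0 0 -0.2" --pt "0 0 3 0 0 0 -0.2" --pt "0 0 2 0 0 0 -0.2" --pt "0 0 1 0 0 0 -0.2" --pt "0 0 0 0 0 0 -0.2"

```text
clock: 5.05
position: [0.5568, 0.1391, 0.0278]
ee_rot: [-0.001, 0.733, 0.68, -0.001]
contact_force: [-0.5, -0.6, -1.0]
width: 0.0509
gripper_force: 0.0
```

Run:
```python
from h import *
c,im=snap('wrist','w1.png');
s2,i2=snap('side','s1.png');cv2.imwrite('pics/s1c.png',cv2.resize(i2[170:290,230:410,::-1],None,fx=3,fy=3))
a=cv2.imread('pics/w1.png');b=cv2.imread('pics/s1c.png');b=cv2.resize(b,(400,267))
o=np.zeros((400,800,3),np.uint8);o[:250,:400]=cv2.resize(a,(400,250));o[:267,400:]=b;cv2.imwrite('pics/m1.png',o)
```

```text
(no output)
```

View pics/m1.png

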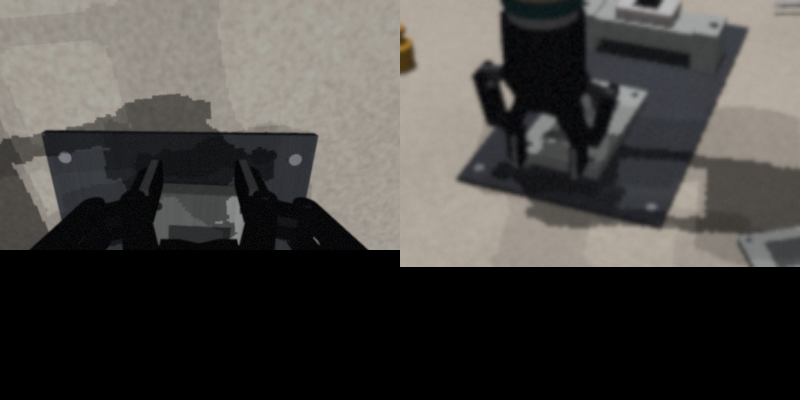

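The fingertips stand just behind the plate's trailing edge. In the left half, the tips are at (157,160) and (240,160) and the plate edge is at row 185. I lower gently to feel for the base.

Request:
servo_tool --pt "0 0 0.2 0 0 0 -0.2" --pt "0 0 0.2 0 0 0 -0.2" --pt "0 0 0.2 0 0 0 -0.2" --pt "0 0 0.2 0 0 0 -0.2" --pt "0 0 0 0 0 0 -0.2"

```text
clock: 5.65
position: [0.5568, 0.1387, 0.0212]
ee_rot: [-0.0, 0.734, 0.68, -0.0]
contact_force: [0.2, 1.2, 0.4]
width: 0.0513
gripper_force: 0.0
```

Request:
servo_tool --pt "0 0 0.15 0 0 0 -0.2" --pt "0 0 0.15 0 0 0 -0.2" --pt "0 0 0 0 0 0 -0.2" --pt "0 0 0 0 0 0 -0.2" --pt "0 0 0 0 0 0 -0.2"

```text
clock: 6.15
position: [0.5571, 0.1387, 0.0183]
ee_rot: [0.0, 0.734, 0.68, 0.0]
contact_force: [0.1, 0.5, -0.7]
width: 0.0512
gripper_force: 0.0
```

Request:
servo_tool --pt "0 0 0.15 0 0 0 -0.2" --pt "-0.3 0 0 0 0 0 -0.2" --pt "-0.3 0 0 0 0 0 -0.2" --pt "-0.3 0 0 0 0 0 -0.2" --pt "-0.3 0 0 0 0 0 -0.2"

```text
clock: 6.65
position: [0.5559, 0.1269, 0.0168]
ee_rot: [-0.001, 0.734, 0.679, 0.0]
contact_force: [-0.9, 2.2, 0.2]
width: 0.0512
gripper_force: 1.2
```

Request:
servo_tool --pt "-0.3 0 0 0 0 0 -0.2" --pt "-0.3 0 0 0 0 0 -0.2" --pt "-0.3 0 0 0 0 0 -0.2" --pt "-0.3 0 0 0 0 0 -0.2" --pt "-0.3 0 0 0 0 0 -0.2"

```text
clock: 7.15
position: [0.5551, 0.1116, 0.0168]
ee_rot: [0.0, 0.733, 0.68, 0.0]
contact_force: [0.4, 1.7, 0.3]
width: 0.051
gripper_force: 1.2
```

Request:
servo_tool --pt "-0.4 -0.08 0 0 0 0 -0.2" --pt "-0.4 -0.08 0 0 0 0 -0.2" --pt "-0.4 -0.08 0 0 0 0 -0.2" --pt "-0.4 -0.08 0 0 0 0 -0.2" --pt "-0.4 -0.08 0 0 0 0 -0.2"

```text
clock: 7.65
position: [0.5494, 0.0918, 0.0168]
ee_rot: [0.0, 0.734, 0.68, 0.0]
contact_force: [0.1, 3.3, -0.9]
width: 0.0513
gripper_force: 1.1
```

Request:
servo_tool --pt "-0.4 -0.08 0 0 0 0 -0.2" --pt "-0.4 -0.08 0 0 0 0 -0.2" --pt "-0.4 -0.08 0 0 0 0 -0.2" --pt "-0.4 -0.08 0 0 0 0 -0.2" --pt "-0.4 -0.08 0 0 0 0 -0.2"

```text
clock: 8.15
position: [0.5438, 0.0722, 0.0168]
ee_rot: [-0.0, 0.734, 0.68, 0.0]
contact_force: [0.5, 1.1, 0.1]
width: 0.0513
gripper_force: 1.1
```

Run:
```python
from h import *
c,im=snap('scene','sc2.png')
s,i2=snap('side','s2.png')
# expected outline: plate corners at z=.02 if flush with the fingers
st=manip.get_state();p=st['position'][:2];print(p,st['contact_force'])
gx=np.array([-.0854,-.9963]);gy=np.array([.9963,-.0854]);o=np.array([.5205,-.138])
print('tool gauge',(p-o)@gx,(p-o)@gy)
for n in ['scene','side']:
    for r in finder.tip_of('plate',n)[:2]: q=ray(cal(n),r['at'],.006)[:2];print(n,r['p'],q,(q-o)@gx,(q-o)@gy)
a=cv2.resize(im[170:260,205:390],None,fx=4,fy=4,interpolation=cv2.INTER_CUBIC)
b=cv2.resize(i2[155:270,255:395],None,fx=4,fy=4,interpolation=cv2.INTER_CUBIC)
cv2.imwrite('pics/a2.png',a[...,::-1]);cv2.imwrite('pics/b2.png',b[...,::-1])
```

```text
[0.54364005 0.07168806] [ 1.04191956 -0.00199938  0.42980498]
tool gauge -0.21088837742902947 0.00514706872098617
scene 0.79 [ 0.5383135  -0.00876603] -0.13027707632945398 0.006711006454944811
scene 0.61 [0.31910114 0.17406564] -0.29371153409351203 -0.22730408879321798
side 0.88 [ 0.53006349 -0.00446476] -0.13385787711013686 -0.00187580687915912
side 0.59 [0.30949353 0.18399746] -0.30278611740247513 -0.2377243293669565
```

View pics/a2.png

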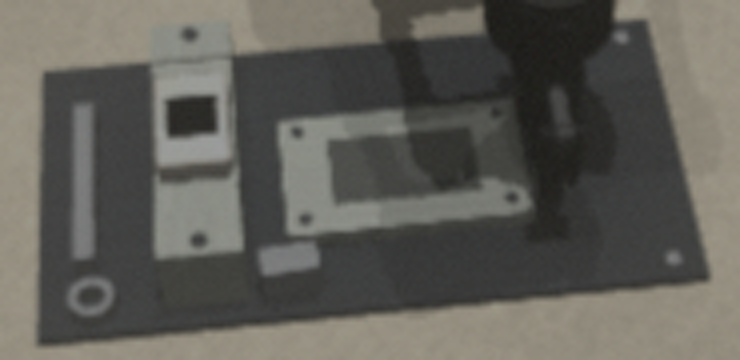

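The plate is nearly straight and the leading corners sit at crop (277,122) and (288,232). The bar's ends are at crop (82,103) and (82,260), and the gauge block is close by at (290,258). I compare their lateral positions.

Run:
```python
from h import *
c=cal('scene')
gx=np.array([-.0854,-.9963]);gy=np.array([.9963,-.0854]);o=np.array([.5205,-.138])
for n,p,z in [('leadNear',(277,122),.02),('leadFar',(288,231),.02),('trailFar',(533,212),.02),('barNear',(84,103),.022),('barFar',(84,259),.022),('blk1',(258,250),.036),('blk2',(320,243),.036),('blk3',(320,266),.036),('blk4',(265,274),.036),('baseFL',(38,345),.006),('baseNL',(43,72),.006),('baseNR',(645,20),.006),('baseFR',(709,279),.006)]:
    q=ray(c,(205+p[0]/4,170+p[1]/4),z)[:2]-o;print(n,np.round([q@gx*1000,q@gy*1000],1))
```

```text
leadNear [-52.1 -32.2]
leadFar [-53.4  53.1]
trailFar [-201.5   56.2]
barNear [ 68.1 -60.3]
barFar [67.9 61. ]
blk1 [-35.3  76.6]
blk2 [-71.7  75.8]
blk3 [-70.5  92.2]
blk4 [-38.3  94.1]
baseFL [ 96.7 107.7]
baseNL [  96.9 -103.6]
baseNR [-301. -103.]
baseFR [-300.8  107.6]
```

Request:
servo_tool --pt "-0.4 -0.1 0 0 0 0.6 -0.2" --pt "-0.4 -0.1 0 0 0 0 -0.2" --pt "-0.4 -0.1 0 0 0 0 -0.2" --pt "-0.4 -0.1 0 0 0 0 -0.2" --pt "-0.4 -0.1 0 0 0 0 -0.2"

```text
clock: 8.85
position: [0.5372, 0.0528, 0.0168]
ee_rot: [-0.0, 0.737, 0.676, 0.0]
contact_force: [1.2, 1.7, 0.8]
width: 0.0511
gripper_force: 1.2
```

Run:
```python
from h import *
c,im=snap('scene','sc3.png')
s,i2=snap('side','s3.png')
st=manip.get_state();p=st['position'][:2];print(st['position'],st['ee_rot'],st['contact_force'])
gx=np.array([-.0854,-.9963]);gy=np.array([.9963,-.0854]);o=np.array([.5205,-.138])
print('tool gauge',(p-o)@gx,(p-o)@gy)
a=cv2.resize(im[180:250,250:350],(500,350),interpolation=cv2.INTER_CUBIC)
b=cv2.resize(i2[160:250,280:380],(300,270),interpolation=cv2.INTER_CUBIC)
o=np.zeros((350,800,3),np.uint8);o[:,:500]=a;o[:270,500:]=b
cv2.imwrite('pics/m3.png',o[...,::-1])
```

```text
[0.5368761  0.05220687 0.01681817] [ 4.06540917e-05  7.37144537e-01  6.75734984e-01 -4.02576199e-04] [-0.05896752 -0.36794075 -0.40847502]
tool gauge -0.190901620594892 7.184307203930965e-05
```

View pics/m3.png

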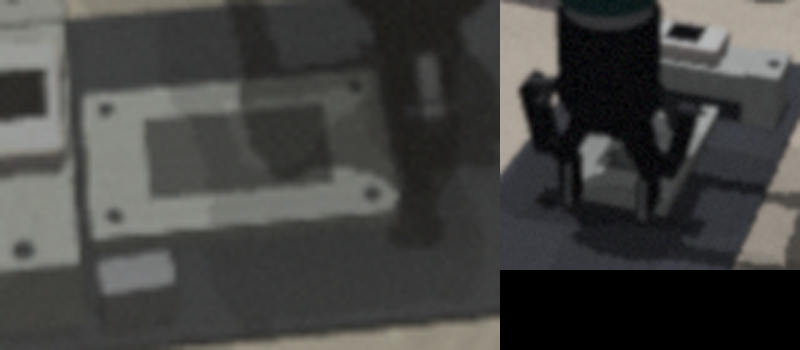

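The plate is just before the bridge, with leading corners at crop (82,95) and (95,237). The gauge block is clear of it.

Run:
```python
from h import *
c=cal('scene')
gx=np.array([-.0854,-.9963]);gy=np.array([.9963,-.0854]);o=np.array([.5205,-.138])
for n,p in [('leadNear',(82,95)),('leadFar',(95,237)),('trailFar',(397,211)),('trailNear',(378,70))]:
    q=ray(c,(250+p[0]/5,180+p[1]/5),.02)[:2]-o;print(n,np.round([q@gx*1000,q@gy*1000],1))
```

```text
leadNear [-32.7 -39.4]
leadFar [-34.4  49.8]
trailFar [-180.6   51.3]
trailNear [-183.   -38.3]
```

Request:
servo_tool --pt "-0.4 -0.05 0 0 0 0 -0.2" --pt "-0.4 -0.05 0 0 0 0 -0.2" --pt "-0.4 -0.05 0 0 0 0 -0.2" --pt "-0.4 -0.05 0 0 0 0 -0.2" --pt "-0.4 -0.05 0 0 0 0 -0.2"

```text
clock: 9.45
position: [0.533, 0.033, 0.0168]
ee_rot: [-0.0, 0.737, 0.676, 0.0]
contact_force: [0.4, 3.3, -0.0]
width: 0.0509
gripper_force: 1.4
```

Request:
servo_tool --pt "-0.4 0 0 0 0 0 -0.2" --pt "-0.4 0 0 0 0 0 -0.2" --pt "-0.4 0 0 0 0 0 -0.2" --pt "-0.4 0 0 0 0 0 -0.2" --pt "-0.4 0 0 0 0 0 -0.2"

```text
clock: 9.95
position: [0.5313, 0.0131, 0.0168]
ee_rot: [-0.0, 0.737, 0.676, 0.0]
contact_force: [0.8, 2.6, 0.5]
width: 0.0511
gripper_force: 1.5
```

Request:
servo_tool --pt "-0.4 0 0 0 0 0 -0.2" --pt "-0.4 0 0 0 0 0 -0.2" --pt "-0.4 0 0 0 0 0 -0.2" --pt "-0.4 0 0 0 0 0 -0.2" --pt "-0.4 0 0 0 0 0 -0.2"

```text
clock: 10.45
position: [0.5296, -0.0069, 0.0168]
ee_rot: [-0.0, 0.737, 0.676, 0.0]
contact_force: [-0.4, 3.0, 0.8]
width: 0.0514
gripper_force: 1.5
```

Request:
servo_tool --pt "-0.4 0 0 0 0 0 -0.2" --pt "-0.4 0 0 0 0 0 -0.2" --pt "-0.4 0 0 0 0 0 -0.2" --pt "-0.4 0 0 0 0 0 -0.2" --pt "0 0 0 0 0 0 -0.2"

```text
clock: 10.95
position: [0.5281, -0.0234, 0.0168]
ee_rot: [0.0, 0.737, 0.676, -0.0]
contact_force: [0.4, -1.3, 0.8]
width: 0.0513
gripper_force: 0.0
```

Request:
servo_tool --pt "-0.3 0 0 0 0 0 -0.2" --pt "-0.3 0 0 0 0 0 -0.2" --pt "-0.3 0 0 0 0 0 -0.2" --pt "-0.3 0 0 0 0 0 -0.2" --pt "-0.2 0 0 0 0 0 -0.2"

```text
clock: 11.45
position: [0.5269, -0.0367, 0.0168]
ee_rot: [-0.0, 0.737, 0.676, -0.0]
contact_force: [-0.3, 1.6, -0.5]
width: 0.0512
gripper_force: 1.4
```

Request:
servo_tool --pt "-0.1 0 0 0 0 0 -0.2" --pt "-0.1 0 0 0 0 0 -0.2" --pt "-0.1 0 0 0 0 0 -0.2" --pt "-0.1 0 0 0 0 0 -0.2" --pt "0 0 0 0 0 0 -0.2"

```text
clock: 11.95
position: [0.5266, -0.0406, 0.0167]
ee_rot: [-0.0, 0.737, 0.676, -0.0]
contact_force: [-0.1, 2.0, 0.0]
width: 0.0513
gripper_force: 0.9
```

Not yet at the stop, so I continue in small steps.

Request:
servo_tool --pt "-0.1 0 0 0 0 0 -0.2" --pt "-0.1 0 0 0 0 0 -0.2" --pt "-0.05 0 0 0 0 0 -0.2" --pt "-0.05 0 0 0 0 0 -0.2" --pt "0 0 0 0 0 0 -0.2"

```text
clock: 12.45
position: [0.5264, -0.0417, 0.0168]
ee_rot: [-0.001, 0.737, 0.675, 0.001]
contact_force: [0.9, 8.1, 0.3]
width: 0.051
gripper_force: 4.3
```

Request:
servo_tool --pt "-0.05 0 0 0 0 0 -0.2" --pt "-0.05 0 0 0 0 0 -0.2" --pt "0 0 0 0 0 0 -0.2" --pt "0 0 0 0 0 0 -0.2" --pt "0 0 0 0 0 0 -0.2"

```text
clock: 12.95
position: [0.5264, -0.0418, 0.0168]
ee_rot: [-0.001, 0.738, 0.675, 0.002]
contact_force: [2.5, 12.4, 0.6]
width: 0.0512
gripper_force: 5.9
```

Request:
servo_tool --pt "-0.1 0 0 0 0 0 -0.2" --pt "-0.05 0 0 0 0 0 -0.2" --pt "0 0 0 0 0 0 -0.2" --pt "0 0 0 0 0 0 -0.2" --pt "0 0 0 0 0 0 -0.2"

```text
clock: 13.45
position: [0.5264, -0.0419, 0.0168]
ee_rot: [-0.002, 0.738, 0.675, 0.003]
contact_force: [2.8, 17.3, 1.7]
width: 0.0515
gripper_force: 8.3
```

Run:
```python
from h import *
c,im=snap('scene','sc4.png');print(manip.get_state()['contact_force'])
a=cv2.resize(im[175:255,205:305],(750,600),interpolation=cv2.INTER_CUBIC)
cv2.imwrite('pics/m4.png',a[...,::-1])
```

```text
[ 2.65727432 16.91383273  1.04221568]
```

View pics/m4.png

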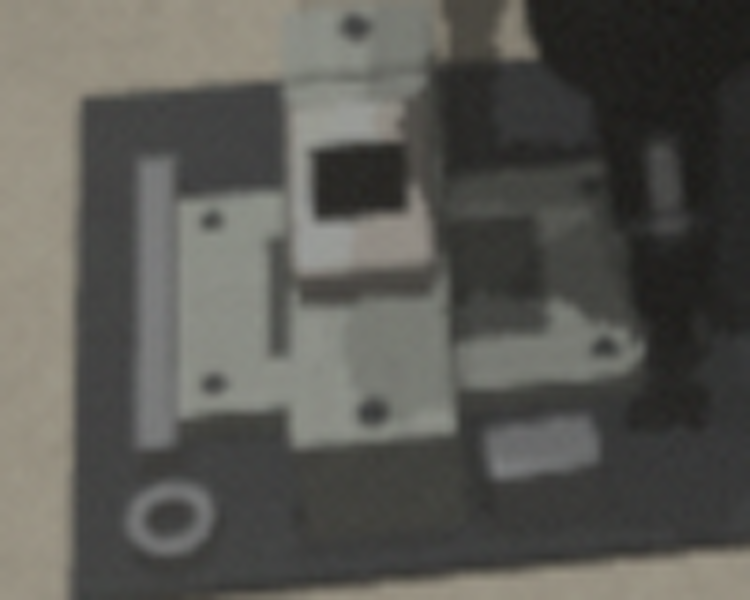

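The plate is flush against the bar: its edge meets the bar's right side at column 178 with no gap along the whole width. The block and ring are untouched. I back off, lift and go to the grey box.

Request:
servo_tool --pt "0.3 0 0 0 0 0 -0.2" --pt "0.5 0 0 0 0 0 -0.2" --pt "1 0 0 0 0 0 -0.2" --pt "1.5 0 -1 0 0 0 -0.2" --pt "1 0 -3 0 0 0 -0.2"

```text
clock: 14.0
position: [0.5277, -0.0017, 0.0555]
ee_rot: [-0.002, 0.737, 0.676, -0.002]
contact_force: [0.1, -0.3, -0.1]
width: 0.051
gripper_force: 0.0
```

Request:
servo_tool --pt "0 0 -4 0 0 0 0" --pt "0 0 -4 0 0 0 0.5" --pt "0 0 -4 0 0 0 1" --pt "0 0 -4 0 0 0 1" --pt "3.5 -1 0 0 0 0 1"

```text
clock: 14.5
position: [0.5278, 0.0305, 0.2238]
ee_rot: [0.006, 0.738, 0.674, 0.004]
contact_force: [0.4, 0.6, 0.3]
width: 0.0001
gripper_force: 0.0
```

Request:
servo_tool --pt "4 -1 0 0 0 0 1" --pt "4 -1 0 0 0 0 1" --pt "4 -1 0 0 0 0 1" --pt "4 -1 0 0 0 0 1" --pt "4 -1 0 0 0 0 1"

```text
clock: 15.0
position: [0.4895, 0.2384, 0.2178]
ee_rot: [0.0, 0.737, 0.676, 0.001]
contact_force: [0.7, 0.1, 0.3]
width: 0.0
gripper_force: 0.0
```

Request:
servo_tool --pt "4 -1.2 0 0 0 0 1" --pt "4 -1.2 0 0 0 0 1" --pt "4 -1.2 0 0 0 0 1" --pt "4 -1.2 0 0 0 0 1" --pt "4 -1.2 0 0 0 0 1"

```text
clock: 15.5
position: [0.4467, 0.4428, 0.2177]
ee_rot: [0.0, 0.737, 0.676, 0.0]
contact_force: [0.5, 0.4, 0.1]
width: -0.0005
gripper_force: 0.0
```

Run:
```python
from h import *
s=manip.get_state();c,im=snap('wrist','w5.png');print(s['position'],s['ee_rot'],s['width'],s['contact_force'])
ob=[]
for n in ['scene','side','wrist']:
    if n!='wrist': optics.get_image(n)
    for r in finder.tip_of('start_button_top',n)[:3]: print(n,round(r['p'],2),np.round(r['at'],1),np.round(ray(cal(n),r['at'],.06),4))
```

```text
[0.44666519 0.44282934 0.21774892] [2.55606915e-04 7.36855107e-01 6.76050510e-01 4.40407968e-04] -0.0004916667926523131 [0.51163076 0.4291996  0.14249685]
scene 0.61 [486.4 189.7] [0.5965 0.429  0.06  ]
scene 0.42 [460.3 150.1] [0.4544 0.4195 0.06  ]
side 0.73 [340.7 196.5] [ 0.4949 -0.0301  0.06  ]
side 0.71 [212.5 325.6] [0.6088 0.4107 0.06  ]
side 0.57 [313.2 338.6] [0.4479 0.3948 0.06  ]
wrist 0.92 [510.1 193.6] [0.6125 0.4128 0.06  ]
wrist 0.79 [323.8 222.1] [0.4502 0.4002 0.06  ]
```

View pics/w5.png

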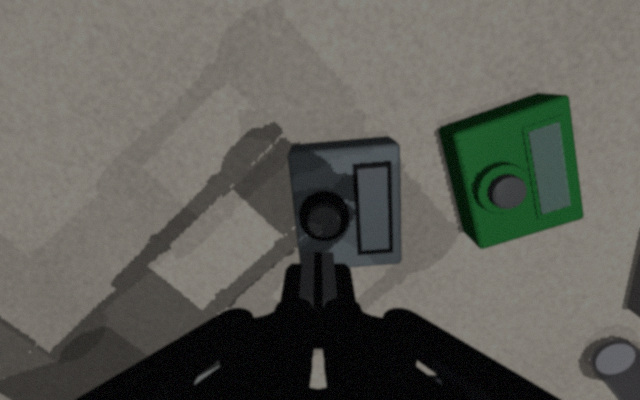

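The wrist view shows the grey box with its black button at about (324,217), and the shut fingertips behind it at (320,255). Next I triangulate the button.

Run:
```python
from h import *
w=cal('wrist');s=cal('side');k=cal('scene')
for u in [(324,217),(324,221)]:
    p=tri([(w,u),(s,(312.5,336.5)),(k,(457,148.5))]);print(p,[proj(c,p) for c in (w,s,k)])
    R=np.array(manip.get_state()['position']);print(p-R,'z.06',ray(w,u,.06)-R)
```

```text
[0.45078536 0.40617253 0.06990226] [array([324.0872103 , 220.07555853]), array([309.31001744, 339.70470514]), array([455.85315603, 147.15625165])]
[ 0.00313662 -0.03386466 -0.1472088 ] z.06 [ 0.00313889 -0.03499403 -0.15711106]
[0.45091372 0.40491822 0.0704677 ] [array([324.36668935, 221.67009098]), array([309.45041471, 338.77658052]), array([455.4684219 , 147.10255481])]
[ 0.00326498 -0.03511897 -0.14664336] z.06 [ 0.00283106 -0.03879248 -0.15711106]
```

Request:
servo_tool --pt "-1.9 0.35 0 0 0 0 1" --pt "-1.9 0.35 0 0 0 0 1" --pt "0 0 4 0 0 0 1" --pt "0 0 4 0 0 0 1" --pt "0 0 4 0 0 0 1"

```text
clock: 16.3
position: [0.4525, 0.3995, 0.0967]
ee_rot: [0.0, 0.738, 0.675, 0.001]
contact_force: [-0.0, -0.0, -0.6]
width: 0.0003
gripper_force: 0.0
```

Request:
servo_tool --pt "0 0 0.4 0 0 0 1" --pt "0 0 0.4 0 0 0 1" --pt "0 0 0.3 0 0 0 1" --pt "0 0 0.3 0 0 0 1" --pt "0 0 0 0 0 0 1"

```text
clock: 16.8
position: [0.4523, 0.4026, 0.084]
ee_rot: [0.0, 0.737, 0.676, 0.001]
contact_force: [-0.1, 0.9, 0.0]
width: -0.0
gripper_force: 0.0
```

Request:
servo_tool --pt "0 0 0.2 0 0 0 1" --pt "0 0 0.2 0 0 0 1" --pt "0 0 0.1 0 0 0 1" --pt "0 0 0 0 0 0 1" --pt "0 0 0 0 0 0 1"

```text
clock: 17.3
position: [0.4516, 0.4023, 0.0778]
ee_rot: [-0.0, 0.737, 0.676, -0.0]
contact_force: [0.6, 0.7, -0.3]
width: 0.0002
gripper_force: 0.0
```

Request:
servo_tool --pt "0 0 0.2 0 0 0 1" --pt "0 0 0.1 0 0 0 1" --pt "0 0 0 0 0 0 1" --pt "0 0 0 0 0 0 1" --pt "0 0 0 0 0 0 1"

```text
clock: 17.8
position: [0.4517, 0.4023, 0.075]
ee_rot: [-0.0, 0.737, 0.676, 0.0]
contact_force: [0.7, 0.0, 0.5]
width: -0.0002
gripper_force: 0.7
```

Request:
servo_tool --pt "0 0 0.1 0 0 0 1" --pt "0 0 0.1 0 0 0 1" --pt "0 0 0 0 0 0 1" --pt "0 0 0 0 0 0 1" --pt "0 0 0 0 0 0 1"

```text
clock: 18.3
position: [0.4517, 0.4023, 0.0729]
ee_rot: [0.0, 0.737, 0.676, 0.0]
contact_force: [0.8, -0.4, 3.0]
width: -0.0002
gripper_force: 1.3
```

Request:
servo_tool --pt "0 0 0.1 0 0 0 1" --pt "0 0 0.1 0 0 0 1" --pt "0 0 0 0 0 0 1" --pt "0 0 0 0 0 0 1" --pt "0 0 0 0 0 0 1"

```text
clock: 18.8
position: [0.4517, 0.4023, 0.0709]
ee_rot: [-0.0, 0.737, 0.676, 0.0]
contact_force: [-0.4, -0.1, 4.1]
width: 0.0003
gripper_force: 1.9
```

Request:
servo_tool --pt "0 0 0.1 0 0 0 1" --pt "0 0 0.1 0 0 0 1" --pt "0 0 0.05 0 0 0 1" --pt "0 0 0 0 0 0 1" --pt "0 0 0 0 0 0 1"

```text
clock: 19.3
position: [0.4517, 0.4023, 0.069]
ee_rot: [0.0, 0.737, 0.676, 0.0]
contact_force: [-2.4, -0.3, 8.2]
width: 0.0002
gripper_force: 4.0
```

Request:
servo_tool --pt "0 0 0.1 0 0 0 1" --pt "0 0 0 0 0 0 1" --pt "0 0 0 0 0 0 1" --pt "0 0 0 0 0 0 1" --pt "0 0 0 0 0 0 1"

```text
clock: 19.8
position: [0.4517, 0.4023, 0.0689]
ee_rot: [0.0, 0.737, 0.676, 0.0]
contact_force: [-3.4, -0.9, 12.4]
width: -0.0004
gripper_force: 6.4
```

Request:
servo_tool --pt "0 0 -0.3 0 0 0 1" --pt "0 0 -0.5 0 0 0 1" --pt "0 0 -1 0 0 0 1" --pt "0 0 -3 0 0 0 1" --pt "0 0 -4 0 0 0 1"

```text
clock: 20.3
position: [0.4503, 0.4012, 0.1541]
ee_rot: [-0.0, 0.737, 0.676, -0.003]
contact_force: [0.7, 0.1, 0.7]
width: 0.0002
gripper_force: 0.0
```

Request:
servo_tool --pt "2 0 -3 0 0 0 1" --pt "2 0 -2 0 0 0 1" --pt "2 0 0 0 0 0 1" --pt "0 0 0 0 0 0 1" --pt "0 0 0 0 0 0 1"

```text
clock: 20.8
position: [0.4563, 0.4615, 0.2046]
ee_rot: [0.0, 0.737, 0.676, -0.001]
contact_force: [-1.0, -0.0, -0.8]
width: 0.0003
gripper_force: 0.0
```

Run:
```python
from h import *
c,im=snap('scene','sc6.png');print(manip.get_state()['contact_force'])
a=cv2.resize(im[140:340,120:520],(800,400),interpolation=cv2.INTER_CUBIC)
cv2.imwrite('pics/m6.png',a[...,::-1])
```

```text
[ 0.34345045 -0.22836349 -0.2652053 ]
```

View pics/m6.png

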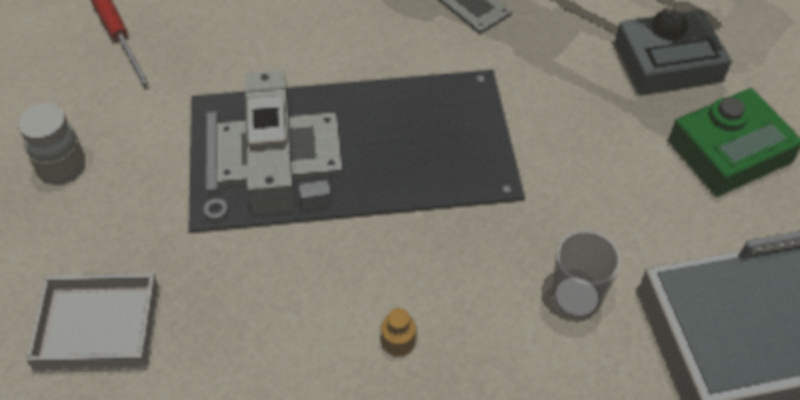

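The plate rests against the bar at (217,150), the button is up at (670,22), and everything else is undisturbed. I hand in.

```bash
python3 -c "
from rig import manip
print(manip.sign_off())"
```

```text
the job is handed in; nothing more can be done
None
```

The job is handed in: the plate was slid flat under the bridge until it rested square against the stop bar, then the grey box's start button was pressed to its end stop and came back up, and nothing else appeared to move in the last picture.

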